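Square a glass panel in the bonding jig and swing the clamp lever shut

ROBOT

A 7-joint arm with a two-finger parallel gripper is mounted at the origin on a cart in front of the work surface, level with it; the furniture and walls round the work are solid. World frame = base frame: x ahead of the robot, y to its left, z up, the work surface at z = 0. Lengths are in m, angles in rad, forces in N, time in s.
With the tool pointing down it reaches from about 0.4 to 0.9 m from the base axis. Payload 5.5 kg.
Tool frame: the origin (TCP) lies midway between the tips of the shut fingers; the grasp point (between the pads) lies 19 mm behind it; z points along the fingers, y is the line along which they close (so a half turn about z gives the same grasp; the last joint's range is limited). The gripper opens to 92 mm and grips with 3 to 60 N. Pads are 19 mm wide; open, the fingers measure 130 mm over their backs; the gripper's body (75 mm by 190 mm) begins 47 mm behind the grasp point.
Start: joints at [-1.005, 0.501, -0.427, 1.55, 0.221, 1.138, -0.21], TCP at [0.194, 0.62, 0.227] pointing down, gripper open.
Joint ranges: [-2.88, 2.88], [-0.31, 2.03], [-1.54, 1.56], [0.2, 2.42], [-1.41, 4.55], [0.19, 2.02], [-2.57, 2.57]. Speed limits (rad/s): [2.57, 2.57, 3.14, 3.14, 3.14, 3.14, 3.14].

INTERFACE

Orientations are given as a unit quaternion [x, y, z, w].
In Python, from plant import get_state, camera, finish_job gives the robot as it stands. The module is installed in compiled form; this text tells all that it offers.
- The arm moves only by the tool step_arm, never from a script. Its argument "rows" is a list of rows, each a list of 3 entries, a list of its own where there are three numbers: the turn, a rotation vector about the tool's x, y, z in degrees, then the shift along the tool's x, y, z in mm, then the closure, from -1 (fully open) to 1 (shut). A call has 1 to 12 rows; each row shifts and turns the commanded pose from where the row before left it, along the tool's axes as they then stand; what a row does not reach is not made up. A row lasts 1/10 s, in which the tool goes at most 50 mm and 8.59 degrees, less where a joint would pass 70% of its speed; a pose out of reach is approached as far as the arm can. A call with a gripper value outside its range is refused whole. The fingers move at their own pace and stop on an object; the grip force is fixed at half the most. Time passes only in rows, so rows that do not move let the fingers close. It gives the time, the measured TCP pose, the force and the opening at its end, in the units of the state.
- get_state(): the state, without advancing time (a new reading comes with each control period).
- camera(name): name is "scene" or "side" or "wrist"; returns a dict with "frame" (420x560x3 uint8, blue, green, red), "range_z" (420x560 float32, m along the optical axis (not along the pixel's ray), 0 where there is no reading), "fov_y" (degrees; the focal length in pixels is half the picture's height over the tangent of half this angle, whatever the lens; pixels are square), "cx", "cy" (the principal point, pixels), "xyz" and "rotation" of the camera in the world. Camera axes: x right, y up, looking along -z (the intrinsics and any distortion apply to the point x, -y, -z); pixel columns grow to the right and rows downward; lengths in m; the calibration is good to about 2 mm. A picture is of the moment at which its call begins.
- finish_job(): hands the job in, once; it reports no verdict.
The state is a dict: "time_s": time; "qpos": joint angles; "qvel": joint speeds; "tau": joint torques, N m; "ee_pos": TCP position; "eef_rot": TCP orientation; "ft_force": force on the tool from outside, world axes, zero at the start; "torque": the same for the moment, N m; "finger_gap": finger opening in m.
Only numpy, scipy, OpenCV 4.12 (cv2) and the standard library are available. Lean on these libraries where they do the work, as an engineer would, in place of code of your own. Each camera call takes 0.05 s, during which the arm holds its last target. There are 200 camera calls.

TASK

A small black glass panel lies askew on the aluminium bonding jig. Using only the outside of the fingertips, gently push it flat along the plate until it sits squarely against the two back pins and the one side pin, then push the red-knobbed lever round until its white nose bears on the front edge of the panel and stays holding it there. Do not grip or lift anything, push gently because it is glass, and leave the other things on the bench alone.

Things in the scene. Friction and masses are not known exactly. Their poses are not given: they have to be found in the camera images.
- jig: Fixed aluminium plate, 166 x 212 x 10 mm (top 10 mm above the bench), x -105..61, y -112..100 mm. Origin: at bench level under the centre of the panel's home. +x: away from the robot, to the two back pins at (44, 35) and (44, -35) mm; +y: left, to the side pin at (-5, 55). Pins: steel, 8 mm thick, 14 mm above the plate. Home's outline is scribed on the plate. Placed anew, turned up to 0.3 rad.
- panel: Loose black glass panel, 80 (x) x 102 (y) x 8 mm, about 90 g, flat on the jig plate; origin at the centre of its underside. Home: origin at x = 0, y = 0 of the jig, axes parallel to the jig's. Starts 8 to 22 mm short of the back pins (nearer the robot) and 10 to 35 mm right of home, turned up to 0.2 rad.
- lever (a joint): Clamp lever on the jig, on an upright pivot. 0 = fully open (towards the robot); grows anticlockwise seen from above, to 1.25; its nose meets the front edge of a panel at home at about 1.05. Stiff friction joint (0.16 N m, about 2 N at the knob): it stays where it is left. Starts at 0 to 0.15.
- pivot (a point): Point on the lever's upright pivot axis, (-54, 76) mm in the jig frame, 23.5 mm above the bench. The lever's bar, 13 mm wide, runs 20.5 to 26.5 mm above the bench, clear over the panel (top at 18 mm).
- knob (a point): Centre of the lever's red upright knob, 20 mm in diameter, 26.5 to 56.5 mm above the bench (this point 44 mm), 88 mm from the pivot. Pushed away from the robot, round the pivot, it closes the lever. In the jig frame about (-137, 49) mm when open, (-72, -10) mm when the nose meets a panel at home.
- nose (a point): Centre of the lever's white nylon nose, an upright round stub 14 mm in diameter, 11.5 to 22 mm above the bench, 49.5 mm from the pivot. It bears on the panel's front (robot side) edge.
- tape_amber: Bystander: amber tape roll lying flat, 84 mm across, 19 mm high; origin at the centre of its underside.
- uv_meter: Bystander: white round meter, 100 mm across, 16 mm high; origin at the centre of its underside.
- gauge_block: Bystander: aluminium block with two pins, 36 x 80 x 32 mm, near the robot; origin at the centre of its underside.
- screwdriver_red: Bystander: red-handled screwdriver, 160 x 25 x 25 mm, along its x; origin at the centre of its underside.
- marker: Bystander: white marker with black cap, 132 x 13 x 13 mm, along its x; origin at the centre of its underside.
- spudger_2: Bystander: blue plastic spudger, 12 x 122 x 8 mm, along its y; origin at the centre of its underside.
- wipes_pack: Bystander: white pack of wipes, 90 x 110 x 24 mm, at the right; origin at the centre of its underside.

How it is judged:
On the way, in this order (a step that is already met when the one before it is completed fails the run):
1. the panel sits squarely against the three pins while the lever is still open (x of panel in the frame of jig between -0.003 and 0.003 m and y of panel in the frame of jig between -0.003 and 0.003 m and angle between the x axis of panel and the x axis of jig, either way round below 0.035 rad and value of joint lever below 0.6 rad), for 0.2 s.
2. the lever is swung shut and its nose bears on the panel (value of joint lever above 0.95 rad and contact force between lever and panel above 0.4 N), for 0.2 s.
At the end, for the whole second after the job is handed in: The panel is at home within 3 mm each way and 0.035 rad (2 degrees), at rest, and the lever is shut (beyond 0.95 rad) with its nose pressing on the panel with at least 0.4 N (all of step 2 and x of panel in the frame of jig between -0.003 and 0.003 m and y of panel in the frame of jig between -0.003 and 0.003 m and angle between the x axis of panel and the x axis of jig, either way round below 0.035 rad and linear speed of panel below 0.01 m/s); the robot touches nothing.
It fails at once if the panel is lifted more than 6 mm off the plate or tipped (z of panel in the frame of jig above 0.016 m or angle between panel's own z axis and vertical above 0.12 rad).
It fails at once if the glass panel is gripped or pushed hard (over 30 N from the fingers) (contact force between the fingers and panel above 30 N).
It fails at once if the lever is gripped or forced (over 30 N from the fingers, or over 30 N on the panel) (contact force between the fingers and lever above 30 N or contact force between lever and panel above 30 N).
It fails at once if a bystander is moved more than 15 mm (distance of any of tape_amber, uv_meter, gauge_block, screwdriver_red, marker, spudger_2, wipes_pack from where it was at the start of the episode above 0.015 m).
It also fails if it takes over 72 s, if anything falls off the work surface, if the arm or the gripper's body presses on something with over 40 N, if the wrist force passes 120 N, or if a joint passes its speed limit or range.

## Working session

There is one attempt and no reset: what is moved stays moved. The work goes in short steps, Python scripts to look and compute and a tool call to move; the robot and the scene stay as the last step left them, time stands still between calls to the robot, and variables do not carry over. Pictures are saved under pics/ and viewed, on a budget of 10 in all, crops included, one or two more only if the job needs it, and the job is handed in when it is done.

Besides the shell and the picture viewer there is one more tool, called after "Request:" by a JSON object that holds its "op" and its "data", one argument or row to a line. step_arm: Moves the arm, as the interface text tells. Its arguments: {"type":"object","properties":{"rows":{"type":"array"}},"required":["rows"]}

```bash
mkdir -p pics
cat > h.py <<'E'
import numpy as np, cv2
from plant import get_state, camera, finish_job
from scipy.spatial.transform import Rotation as R
def cam(n):
    c=camera(n); h,w=c["range_z"].shape
    f=h/2/np.tan(np.radians(c["fov_y"])/2)
    M=np.array(c["rotation"]); 
    if M.shape!=(3,3): M=R.from_quat(M).as_matrix()
    v,u=np.mgrid[:h,:w]; z=c["range_z"]
    P=np.stack([(u-c["cx"])/f*z,-(v-c["cy"])/f*z,-z],-1)@M.T+np.array(c["xyz"])
    P[z==0]=np.nan
    return c,P,f,M
E
python3 - <<'E'
from h import *
for n in("scene","side"):
    c,P,f,M=cam(n); cv2.imwrite(f"pics/{n}0.png",c["frame"]); np.save(n+"0",P)
    print(n,{k:v for k,v in c.items() if k not in("frame","range_z")},f)
s=get_state(); print(s)
E
```

```text
scene {'fov_y': 43.052048710803994, 'cx': 292.0983079091216, 'cy': 210.08852526643597, 'xyz': array([ 0.11555456, -0.64113832,  1.01265473]), 'rotation': array([ 0.33496377, -0.07847523, -0.21524671,  0.91395282])} 532.4067656674304
side {'fov_y': 55.00378155953818, 'cx': 279.68178848544466, 'cy': 211.40526639718658, 'xyz': array([0.28947104, 1.01042503, 0.69512673]), 'rotation': array([-0.03970155,  0.46832104,  0.87806769, -0.08997952])} 403.37374550262547
{'time_s': 0.1, 'qpos': array([-1.00478134,  0.50177586, -0.42676521,  1.55131786,  0.22080856,
        1.13829063, -0.21028897]), 'qvel': array([-0.00057024, -0.00256136, -0.00092855, -0.0014435 ,  0.00033537,
        0.00118796,  0.00094127]), 'tau': array([-1.17500295e-02, -5.67877793e+01, -5.83888650e+00, -2.79916692e+01,
       -6.90536178e-02,  2.41170841e-02,  3.48854837e-05]), 'ee_pos': array([0.1937158 , 0.61981738, 0.22577616]), 'eef_rot': array([ 1.50819545e-01,  9.88560927e-01, -8.57415834e-04, -1.53421731e-04]), 'ft_force': array([-0.22897342,  0.70757536, -0.32292053]), 'torque': array([-0.0463003 , -0.02987699, -0.05268712]), 'finger_gap': 0.09179372349337991}
```

View pics/scene0.png

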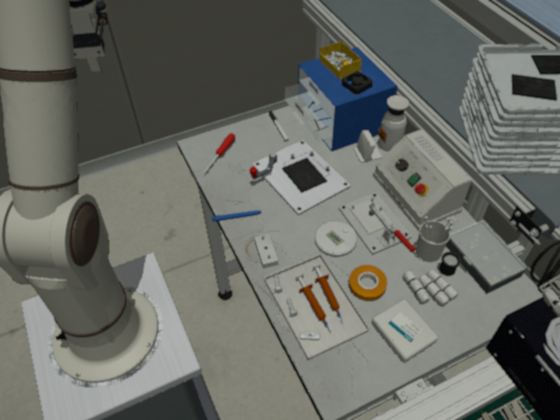

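View pics/side0.png

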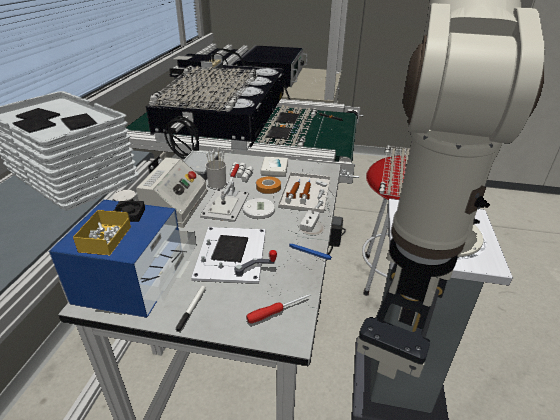

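```bash
cat > m.py <<'E'
from h import *
def rect(P,mask):
    mask=mask.astype(np.uint8); n,l,s,c=cv2.connectedComponentsWithStats(mask)
    k=1+np.argmax(s[1:,4]); p=P[l==k]
    r=cv2.minAreaRect((p[:,:2]*1000).astype(np.float32)); return r,p[:,2].mean(),len(p)
def measure(c,P,roi):
    f=c["frame"].astype(int); x0,x1,y0,y1=roi
    u=np.zeros(f.shape[:2],bool); u[y0:y1,x0:x1]=1
    b=f.sum(2); z=P[...,2]
    print("panel",rect(P,u&(b<200)&(z<.03)&(z>.005)))
    print("jig",rect(P,u&(z>.005)&(z<.025)))
    red=u&(f[...,2]>110)&(f[...,1]<70)&(z>.03)
    p=P[red]; print("red",len(p),np.nanmean(p,0),np.nanmin(p,0),np.nanmax(p,0))
E
python3 - <<'E'
from m import *
tiles=[]
for n,roi in(("scene",(235,360,135,215)),("side",(185,285,220,285))):
    P=np.load(n+"0.npy"); c={"frame":cv2.imread(f"pics/{n}0.png")}
    print(n); measure(c,P,roi)
    x0,x1,y0,y1=roi
    t=cv2.resize(c["frame"][y0:y1,x0:x1],(600,300) if 0 else None,fx=4,fy=4,interpolation=cv2.INTER_CUBIC); t=cv2.copyMakeBorder(t,0,0,0,max(0,500-t.shape[1]),0)[:, :500]; tiles.append(t)
    pts={"scene":[(300,175),(215,150),(265,170),(237,214),(280,125)],"side":[(225,255),(310,250),(270,257),(265,312),(190,308)]}[n]
    for a,b in pts: print((a,b),P[b,a].round(4))
cv2.imwrite("pics/crop.png",np.vstack(tiles))
E
```

```text
scene
panel (((572.525390625, 209.62986755371094), (74.97725677490234, 100.54542541503906), 4.636974334716797), np.float64(0.01651632458339647), 762)
jig (((567.8417358398438, 218.50802612304688), (171.70498657226562, 218.36245727539062), 10.105276107788086), np.float64(0.011485879231534487), 3603)
red 24 [0.44767414 0.24968139 0.05552202] [0.44092086 0.24351921 0.05270312] [0.45378127 0.25735    0.05964774]
(300, 175) [0.5616 0.2098 0.0185]
(215, 150) [0.4034 0.4138 0.0015]
(265, 170) [0.4851 0.2596 0.0263]
(237, 214) [0.3681 0.1717 0.0052]
(280, 125) [0.6025 0.4147 0.0139]
side
panel (((571.8294677734375, 216.48605346679688), (76.0096206665039, 103.10169219970703), 4.20414400100708), np.float64(0.01692302690452655), 708)
jig (((551.4464721679688, 221.2086181640625), (200.5430450439453, 215.6539764404297), 9.303364753723145), np.float64(0.011918238991482446), 3225)
red 29 [0.44829789 0.25715037 0.05570854] [0.44137311 0.2484708  0.05134667] [0.45688972 0.26354883 0.05908033]
(225, 255) [0.5757 0.2475 0.0159]
(310, 250) [0.3635 0.1727 0.0096]
(270, 257) [0.4533 0.2615 0.0428]
(265, 312) [0.4297 0.4195 0.0221]
(190, 308) [0.5986 0.4326 0.0103]
```

View pics/crop.png

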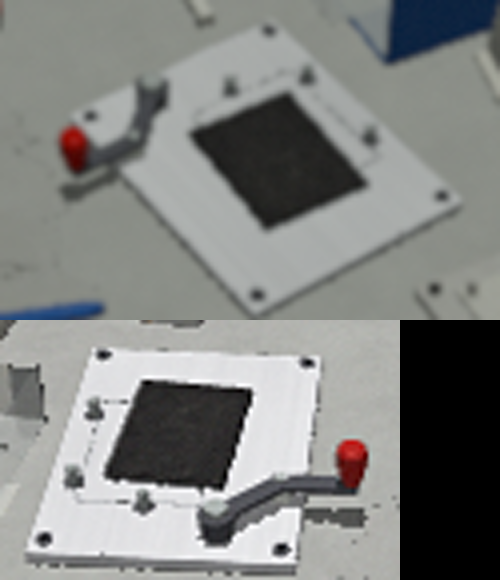

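The jig is turned about +10° with its origin near (0.588, 0.228). The panel is about 19 mm short of home and 15 mm right of it, and the lever is open. The two cameras disagree by about 7 mm, so I'll move above the jig and refine with the wrist camera.

Request:
{"op": "step_arm", "data": {
  "rows": [
    [[0,0,0],[-18,-11,-8],1],
    [[0,0,0],[-36,-23,-8],1],
    [[0,0,0],[-36,-23,-8],1],
    [[0,0,0],[-36,-23,-8],1],
    [[0,0,0],[-36,-23,-8],1],
    [[0,0,0],[-36,-23,-8],1],
    [[0,0,0],[-36,-23,-8],1],
    [[0,0,0],[-36,-23,-8],1],
    [[0,0,0],[-36,-23,-8],1],
    [[0,0,0],[-36,-23,-8],1],
    [[0,0,0],[-36,-23,-8],1],
    [[0,0,0],[-36,-23,-8],1]
  ]
}}

```text
time_s: 1.3
ee_pos: [0.5109, 0.2434, 0.3228]
eef_rot: [0.151, 0.989, -0.0, -0.0]
ft_force: [0.5, 0.1, -0.2]
finger_gap: 0.0017
```

Request:
{"op": "step_arm", "data": {
  "rows": [
    [[0,0,-7],[0,0,0],1],
    [[0,0,-7],[0,0,0],1],
    [[0,0,-7],[0,0,0],1],
    [[0,0,-6.5],[0,0,0],1],
    [[0,0,0],[0,0,0],1],
    [[0,0,0],[0,0,0],1]
  ]
}}

```text
time_s: 1.9
ee_pos: [0.5101, 0.2449, 0.3224]
eef_rot: [-0.087, 0.996, -0.0, -0.0]
ft_force: [-0.6, 0.4, 0.0]
finger_gap: 0.0004
```

Run:
```python
from h import *
c,P,f,M=cam("wrist"); cv2.imwrite("pics/w1.png",c["frame"]); np.save("w1",P)
print({k:v for k,v in c.items() if k not in("frame","range_z")},f)
s=get_state(); print(s["time_s"],s["ee_pos"],R.from_quat(s["eef_rot"]).as_matrix().round(3),s["ft_force"],s["finger_gap"])
```

```text
{'fov_y': 65.09345229622745, 'cx': 284.75683302875274, 'cy': 207.9185954720199, 'xyz': array([0.43652604, 0.23200506, 0.48038097]), 'rotation': array([-0.0899712 , -0.10663197,  0.75847349,  0.63659466])} 329.04149882834247
1.95 [0.51009336 0.24491523 0.32244763] [[-0.985 -0.174 -0.001]
 [-0.174  0.985 -0.   ]
 [ 0.001 -0.    -1.   ]] [-0.75332443 -1.03471339  0.46713286] 0.00032500616307571545
```

View pics/w1.png

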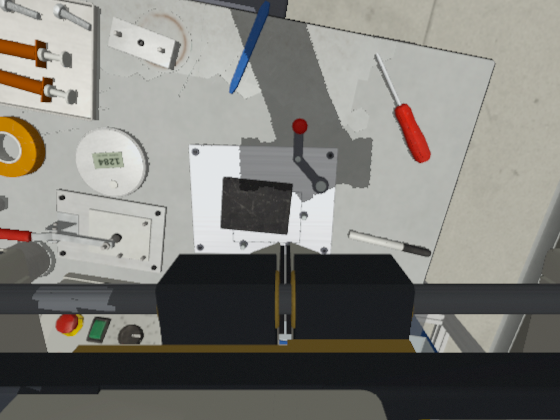

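The wrist view shows the panel at about (257,205), the lever pivot at (320,186), the knob at (300,126) and the back pins at (243,244) and near the gripper. The gripper hides the far part of the jig, so I'll shift forward and rectify the image into the jig plane.

Request:
{"op": "step_arm", "data": {
  "rows": [
    [[0,0,0],[-30,-10,0],1],
    [[0,0,0],[-30,-10,0],1],
    [[0,0,0],[-5,0,0],1],
    [[0,0,0],[0,0,0],1],
    [[0,0,0],[0,0,0],1]
  ]
}}

```text
time_s: 2.45
ee_pos: [0.5767, 0.2375, 0.3224]
eef_rot: [-0.089, 0.996, 0.0, -0.001]
ft_force: [-1.5, 0.2, -0.1]
finger_gap: 0.0001
```

```bash
cat >> m.py <<'E'
def proj(c,X):
    h=c["frame"].shape[0]; f=h/2/np.tan(np.radians(c["fov_y"])/2)
    q=(np.asarray(X)-c["xyz"])@R.from_quat(c["rotation"]).as_matrix()
    return np.stack([c["cx"]+f*q[...,0]/-q[...,2],c["cy"]-f*q[...,1]/-q[...,2]],-1)
def J2W(J,p):  # J=(x,y,yaw) mm/rad
    C,S=np.cos(J[2]),np.sin(J[2]); p=np.asarray(p,float)
    return np.stack([J[0]+C*p[...,0]-S*p[...,1],J[1]+S*p[...,0]+C*p[...,1],p[...,2]],-1)/1000
def rectify(c,J,z,x0=-150,x1=70,y0=-120,y1=110,s=3):
    # image: up=+x, left=+y ; px = (y1-y)*s, (x1-x)*s
    cor=np.array([[x1,y1,z],[x1,y0,z],[x0,y0,z],[x0,y1,z]],float)
    H=cv2.getPerspectiveTransform(np.float32([[(y1-p[1])*s,(x1-p[0])*s] for p in cor]),np.float32(proj(c,J2W(J,cor))))
    return cv2.warpPerspective(c["frame"],H,(int((y1-y0)*s),int((x1-x0)*s)),flags=cv2.INTER_CUBIC|cv2.WARP_INVERSE_MAP)
E
python3 - <<'E'
from m import *
import pickle
c,P,f,M=cam("wrist"); pickle.dump((c,P),open("w2.pkl","wb"))
J=(588.4,228.2,np.radians(10.1))
im=rectify(c,J,10.); 
cv2.imwrite("pics/rect1.png",cv2.resize(im,None,fx=.87,fy=.87))
print(get_state()["ee_pos"])
E
```

```text
[0.57657937 0.23759311 0.32265908]
```

View pics/rect1.png

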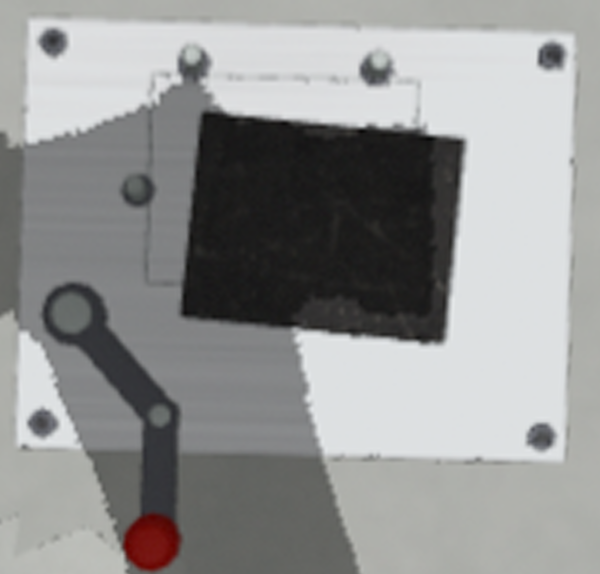

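The rectified view gives plate corners at (29,18), (575,34), (17,447) and (566,461). Back pins are at (193,62) and (376,67), the side pin at (137,190), and panel corners at about (203,113), (465,140), (443,342) and (182,315). I'll fit the jig and the panel from these.

```bash
cat >> m.py <<'E'
def panel(c,J):
    im=rectify(c,J,18.).astype(int); s=3
    m=(im.max(2)<72).astype(np.uint8); m[:, :120]=0; m=cv2.morphologyEx(m,cv2.MORPH_CLOSE,np.ones((9,9)))
    m=cv2.morphologyEx(m,cv2.MORPH_OPEN,np.ones((25,25)))
    n,l,st,_=cv2.connectedComponentsWithStats(m); k=1+np.argmax(st[1:,4])
    ct=max(cv2.findContours((l==k).astype(np.uint8),0,1)[0],key=len)
    (u,v),(w,h),a=cv2.minAreaRect(ct)
    if a>45:a-=90;w,h=h,w
    return dict(x=70-v/s,y=110-u/s,yaw=-a,size=(w/s,h/s))
E
python3 - <<'E'
from m import *
import pickle
c,P=pickle.load(open("w2.pkl","rb"))
J=(588.4,228.2,np.radians(10.1))
px=np.array([[29,18],[575,34],[17,447],[566,461],[53,42],[551,55],[42,422],[541,436]])/2.61
e=np.c_[70-px[:,1],110-px[:,0]]
n=np.array([[61,100],[61,-112],[-105,100],[-105,-112]])
A=J2W(J,np.c_[e[:4],[10]*4])[:,:2]*1000
a=A-A.mean(0); b=n-n.mean(0)
yaw=np.arctan2((b[:,0]*a[:,1]-b[:,1]*a[:,0]).sum(),(a*b).sum())
Rm=np.array([[np.cos(yaw),-np.sin(yaw)],[np.sin(yaw),np.cos(yaw)]])
o=A.mean(0)-Rm@n.mean(0); print("J",o,np.degrees(yaw)); print("res",(A-o)@Rm-n)
J=(*o,yaw); np.save("J",J)
print(panel(c,J))
# pins (bases hidden by heads; tops at z=24), knob top z=56.5, pivot
for nm,u,v,z in(("pinL",193,62,22),("pinR",376,67,22),("side",137,190,22),("knob",152,542,50),("pivot",73,313,26)):
    q=J2W((588.4,228.2,np.radians(10.1)),np.array([70-v/2.61,110-u/2.61,10.]))
    C=np.array(c["xyz"]); w=C+(q-C)*(z/1000-C[2])/(q[2]-C[2])
    print(nm,Rm.T@(w[:2]*1000-o))
E
```

```text
J [588.2911491  229.92971168] 8.592918544822636
res [[-0.67002023 -1.21222546]
 [-1.29622408  1.50350758]
 [ 0.89809962 -0.93907056]
 [ 1.06814468  0.64778844]]
{'x': -17.818328857421875, 'y': -14.761922200520829, 'yaw': -4.041355609893799, 'size': (99.47487386067708, 77.8024393717448)}
pinL [41.81403728 34.80723421]
pinR [ 41.74485991 -33.5447565 ]
side [-6.51057129 54.45173225]
knob [-134.51505243   43.06132596]
pivot [-53.32526459  76.52076179]
```

The jig is at (588.3, 229.9) mm with yaw 8.6°. In the jig frame the panel is at about (-18, -15) mm, -4°, and the lever is at about 0.08. Next I align the tool and descend in front of the panel.

Request:
{"op": "step_arm", "data": {
  "rows": [
    [[0,0,1.6],[0,0,0],1],
    [[0,0,0],[40,-10,0],1],
    [[0,0,0],[40,-10,0],1],
    [[0,0,0],[5,0,30],1],
    [[0,0,0],[0,0,45],1],
    [[0,0,0],[0,0,45],1],
    [[0,0,0],[0,0,45],1],
    [[0,0,0],[0,0,45],1],
    [[0,0,0],[0,0,45],1],
    [[0,0,0],[0,0,27],1],
    [[0,0,0],[0,0,0],1],
    [[0,0,0],[0,0,0],1]
  ]
}}

```text
time_s: 3.7
ee_pos: [0.4965, 0.2048, 0.0413]
eef_rot: [-0.075, 0.997, 0.0, -0.0]
ft_force: [-0.2, 0.2, 0.0]
finger_gap: 0.0007
```

```bash
cat > st.py <<'E'
from m import *
J=np.load("J.npy"); s=get_state(); p=s["ee_pos"]*1000; d=p[:2]-J[:2]; C,S=np.cos(J[2]),np.sin(J[2])
T=R.from_quat(s["eef_rot"]).as_matrix(); F=s["ft_force"]
print("t",s["time_s"],"jig xy",(C*d[0]+S*d[1]).round(1),(-S*d[0]+C*d[1]).round(1),"z",p[2].round(2),"toolyaw err",(np.degrees(np.arctan2(-T[0,1],T[1,1])-J[2])).round(2),"Fjig",(C*F[0]+S*F[1]).round(2),(-S*F[0]+C*F[1]).round(2),F[2].round(2),"Tz",T[:,2].round(4))
E
python3 st.py
```

```text
t 3.7 jig xy -94.5 -11.1 z 41.33 toolyaw err -0.05 Fjig -0.16 0.2 0.04 Tz [-2.e-04  1.e-04 -1.e+00]
```

Request:
{"op": "step_arm", "data": {
  "rows": [
    [[0,0,0],[0,0,10],1],
    [[0,0,0],[0,0,9],1],
    [[0,0,0],[0,0,5],1],
    [[0,0,0],[0,0,3.5],1],
    [[0,0,0],[0,0,0],1],
    [[0,0,0],[-5,0,0],1],
    [[0,0,0],[-5,0,0],1],
    [[0,0,0],[-5,0,0],1],
    [[0,0,0],[-3,0,0],1],
    [[0,0,0],[-2,0,0],1],
    [[0,0,0],[-2,0,0],1]
  ]
}}

```text
time_s: 4.8
ee_pos: [0.5185, 0.2076, 0.0132]
eef_rot: [-0.075, 0.997, 0.0, -0.0]
ft_force: [0.8, 0.3, 0.3]
finger_gap: 0.0004
```

```bash
python3 st.py
```

```text
t 4.8 jig xy -72.3 -11.6 z 13.18 toolyaw err -0.04 Fjig 0.81 0.13 0.31 Tz [-2.e-04  0.e+00 -1.e+00]
```

Request:
{"op": "step_arm", "data": {
  "rows": [
    [[0,0,0],[-2,0,0],1],
    [[0,0,0],[-2,0,0],1],
    [[0,0,0],[-2,0,0],1],
    [[0,0,0],[-2,0,0],1],
    [[0,0,0],[-2,0,0],1],
    [[0,0,0],[-1,0,0],1],
    [[0,0,0],[0,0,0],1]
  ]
}}

```text
time_s: 5.5
ee_pos: [0.5295, 0.2093, 0.0132]
eef_rot: [-0.075, 0.997, 0.0, 0.0]
ft_force: [-0.7, 0.1, -0.9]
finger_gap: 0.0001
```

```bash
python3 st.py
```

```text
t 5.5 jig xy -61.2 -11.6 z 13.2 toolyaw err -0.05 Fjig -0.64 0.16 -0.86 Tz [ 2.e-04  1.e-04 -1.e+00]
```

Request:
{"op": "step_arm", "data": {
  "rows": [
    [[0,0,0],[-2,0,0],1],
    [[0,0,0],[-2,0,0],1],
    [[0,0,0],[-2,0,0],1],
    [[0,0,0],[-1,0,0],1],
    [[0,0,0],[-1,0,0],1],
    [[0,0,0],[0,0,0],1]
  ]
}}

```text
time_s: 6.1
ee_pos: [0.5374, 0.2105, 0.0132]
eef_rot: [-0.075, 0.997, 0.0, 0.0]
ft_force: [-0.6, -0.0, -0.5]
finger_gap: 0.0006
```

```bash
python3 st.py
python3 - <<'E'
from m import *
t=[]
for n in("scene","side"):
    c,P,f,M=cam(n); r=(235,360,120,215) if n=="scene" else (185,285,210,285)
    t.append(cv2.resize(c["frame"][r[2]:r[3],r[0]:r[1]],(400,300),interpolation=cv2.INTER_CUBIC))
cv2.imwrite("pics/p5.png",np.hstack(t))
E
```

```text
t 6.1 jig xy -53.2 -11.6 z 13.2 toolyaw err -0.05 Fjig -0.65 0.05 -0.47 Tz [ 1.e-04  1.e-04 -1.e+00]
```

View pics/p5.png

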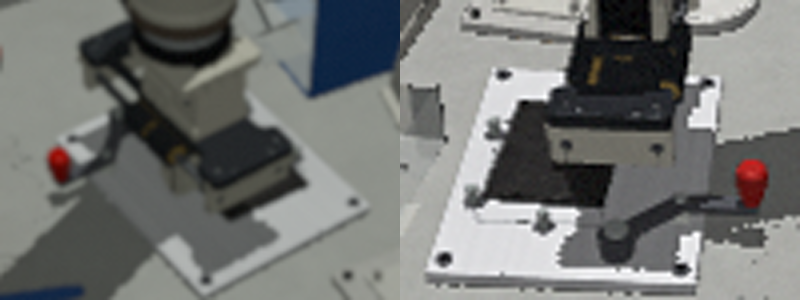

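The side crop shows the panel pushed close to the two back pins at (497,128) and (475,195), with the lever clear. I'll continue gently until contact.

Request:
{"op": "step_arm", "data": {
  "rows": [
    [[0,0,0],[-1,0,0],1],
    [[0,0,0],[-1,0,0],1],
    [[0,0,0],[0,0,0],1]
  ]
}}

```text
time_s: 6.5
ee_pos: [0.5393, 0.2108, 0.0132]
eef_rot: [-0.075, 0.997, 0.0, 0.0]
ft_force: [-0.5, 0.5, 0.4]
finger_gap: 0.0002
```

Request:
{"op": "step_arm", "data": {
  "rows": [
    [[0,0,0],[-0.5,0,0],1],
    [[0,0,0],[-0.5,0,0],1],
    [[0,0,0],[0,0,0],1]
  ]
}}

```text
time_s: 6.8
ee_pos: [0.5398, 0.2108, 0.0132]
eef_rot: [-0.075, 0.997, -0.0, -0.0]
ft_force: [-2.0, -0.9, 0.8]
finger_gap: 0.0003
```

Request:
{"op": "step_arm", "data": {
  "rows": [
    [[0,0,0],[-0.5,0,0],1],
    [[0,0,0],[-0.5,0,0],1],
    [[0,0,0],[0,0,0],1]
  ]
}}

```text
time_s: 7.1
ee_pos: [0.5403, 0.2107, 0.013]
eef_rot: [-0.075, 0.997, -0.0, -0.001]
ft_force: [-4.6, -1.1, 3.2]
finger_gap: -0.0
```

```bash
python3 st.py
```

```text
t 7.1 jig xy -50.3 -11.8 z 13.02 toolyaw err -0.04 Fjig -4.74 -0.39 3.2 Tz [-1.6e-03 -7.0e-04 -1.0e+00]
```

Contact is clean at 4.7 N, with the edge at about x = -40.8. I'll back off, lift, and check the height of the neighbouring fixture before the side push.

Request:
{"op": "step_arm", "data": {
  "rows": [
    [[0,0,0],[10,0,0],1],
    [[0,0,0],[20,0,0],1],
    [[0,0,0],[10,0,-30],1],
    [[0,0,0],[0,0,-40],1],
    [[0,0,0],[0,0,-40],1],
    [[0,0,0],[-30,0,-40],1],
    [[0,0,0],[-40,0,-40],1],
    [[0,0,0],[-40,0,-40],1],
    [[0,0,0],[0,0,-40],1],
    [[0,0,0],[0,0,-30],1],
    [[0,0,0],[0,0,0],1],
    [[0,0,0],[0,0,0],1]
  ]
}}

```text
time_s: 8.3
ee_pos: [0.6017, 0.2205, 0.3048]
eef_rot: [-0.075, 0.997, 0.0, 0.002]
ft_force: [-1.0, -0.5, 0.2]
finger_gap: 0.0009
```

```bash
python3 st.py
python3 - <<'E'
from m import *
J=np.load("J.npy")
c,P,f,M=cam("wrist"); print(panel(c,J))
im=rectify(c,J,18.); cv2.imwrite("pics/r6.png",cv2.resize(im,None,fx=.87,fy=.87))
np.save("w6",P)
C,S=np.cos(J[2]),np.sin(J[2])
for Q in(P,np.load("scene0.npy")):
    d=Q[...,:2]*1000-J[:2]; x=C*d[...,0]+S*d[...,1]; y=-S*d[...,0]+C*d[...,1]
    for a,b in((-120,-150),(-150,-170),(-170,-190),(-190,-210),(-210,-240)):
        m=(y<a)&(y>b)&(abs(x+5)<60); z=Q[...,2][m]; z=z[z<.2]; print(a,b,np.nanmax(z) if len(z) else None, len(z))
E
```

```text
t 8.3 jig xy 11.9 -11.4 z 304.76 toolyaw err -0.03 Fjig -1.07 -0.3 0.17 Tz [ 3.e-03  9.e-04 -1.e+00]
{'x': -1.018091837565109, 'y': -14.9677734375, 'yaw': -2.694284439086914, 'size': (100.32035319010417, 78.80690511067708)}
-120 -150 0.002309343076876469 1836
-150 -170 0.017105421205052984 1375
-170 -190 0.027080813827149275 1401
-190 -210 0.017121179772346562 1351
-210 -240 0.0632834581499575 2092
-120 -150 0.005027310145225394 425
-150 -170 0.01534516713747458 249
-170 -190 0.02535445762098354 257
-190 -210 0.019335623262099033 295
-210 -240 0.06565432389116654 494
```

View pics/r6.png

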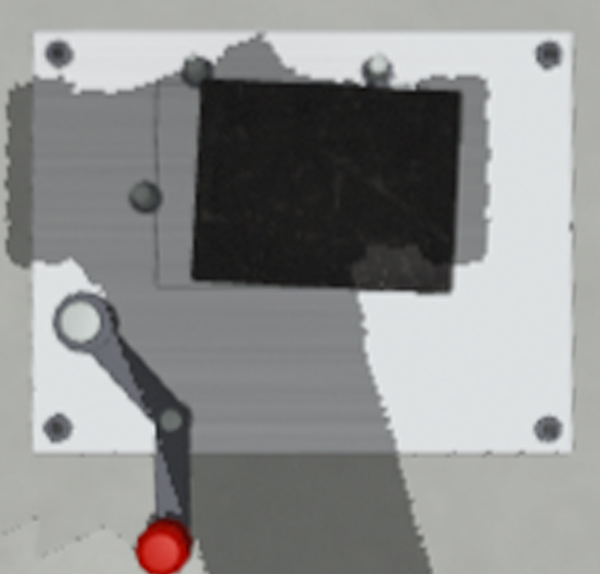

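The panel now touches the back pins, but its back-left corner at rect (203,78) is caught on the flank of the left pin, which leaves about -2.7°. A side push in +y will slide it round, and a second front push will then square it. The neighbouring fixture is 65 mm high at most, so the gripper body clears it.

Request:
{"op": "step_arm", "data": {
  "rows": [
    [[0,0,0],[6,-44,0],1],
    [[0,0,0],[6,-45,0],1],
    [[0,0,0],[0,0,45],1],
    [[0,0,0],[0,0,45],1],
    [[0,0,0],[0,0,45],1],
    [[0,0,0],[0,0,45],1],
    [[0,0,0],[0,0,45],1],
    [[0,0,0],[0,0,35],1],
    [[0,0,0],[0,0,15],1],
    [[0,0,0],[0,0,10],1],
    [[0,0,0],[0,0,0],1],
    [[0,0,0],[0,0,0],1]
  ]
}}

```text
time_s: 9.55
ee_pos: [0.6038, 0.1307, 0.0203]
eef_rot: [-0.075, 0.997, 0.0, 0.001]
ft_force: [-0.3, 1.1, 0.1]
finger_gap: 0.0004
```

```bash
python3 st.py
```

```text
t 9.55 jig xy 0.5 -100.4 z 20.32 toolyaw err -0.04 Fjig -0.09 1.14 0.11 Tz [ 2.3e-03  6.0e-04 -1.0e+00]
```

Request:
{"op": "step_arm", "data": {
  "rows": [
    [[0,0,0],[0,0,5],1],
    [[0,0,0],[0,0,2],1],
    [[0,0,0],[0,3,0],1],
    [[0,0,0],[0,3,0],1],
    [[0,0,0],[0,3,0],1],
    [[0,0,0],[0,2,0],1],
    [[0,0,0],[0,2,0],1],
    [[0,0,0],[0,2,0],1],
    [[0,0,0],[0,2,0],1],
    [[0,0,0],[0,1,0],1],
    [[0,0,0],[0,0,0],1]
  ]
}}

```text
time_s: 10.65
ee_pos: [0.5999, 0.1483, 0.0119]
eef_rot: [-0.075, 0.997, 0.0, -0.0]
ft_force: [0.6, -0.7, -0.2]
finger_gap: 0.0001
```

```bash
python3 st.py
```

```text
t 10.65 jig xy -0.8 -82.4 z 11.91 toolyaw err -0.03 Fjig 0.47 -0.83 -0.16 Tz [-0.e+00  1.e-04 -1.e+00]
```

Request:
{"op": "step_arm", "data": {
  "rows": [
    [[0,0,0],[0,1.5,0],1],
    [[0,0,0],[0,1.5,0],1],
    [[0,0,0],[0,1,0],1],
    [[0,0,0],[0,0,0],1]
  ]
}}

```text
time_s: 11.05
ee_pos: [0.5993, 0.1524, 0.0119]
eef_rot: [-0.075, 0.997, 0.0, 0.0]
ft_force: [0.1, -0.3, 0.2]
finger_gap: 0.0002
```

```bash
python3 st.py
```

```text
t 11.05 jig xy -0.8 -78.3 z 11.92 toolyaw err -0.02 Fjig 0.04 -0.27 0.19 Tz [-0.e+00  2.e-04 -1.e+00]
```

Request:
{"op": "step_arm", "data": {
  "rows": [
    [[0,0,0],[0,1,-1],1],
    [[0,0,0],[0,1,0],1],
    [[0,0,0],[0,1,0],1],
    [[0,0,0],[0,1,0],1],
    [[0,0,0],[0,0,0],1]
  ]
}}

```text
time_s: 11.55
ee_pos: [0.5987, 0.1561, 0.0129]
eef_rot: [-0.075, 0.997, -0.0, -0.0]
ft_force: [-0.0, -0.7, -0.0]
finger_gap: 0.0001
```

Request:
{"op": "step_arm", "data": {
  "rows": [
    [[0,0,0],[0,1,0],1],
    [[0,0,0],[0,1,0],1],
    [[0,0,0],[0,0,0],1]
  ]
}}

```text
time_s: 11.85
ee_pos: [0.5984, 0.1581, 0.0129]
eef_rot: [-0.075, 0.997, 0.0, 0.0]
ft_force: [-0.7, 0.4, 0.3]
finger_gap: 0.0003
```

```bash
python3 st.py
python3 - <<'E'
from m import *
t=[]
for n in("scene","side"):
    c,P,f,M=cam(n); r=(235,360,120,215) if n=="scene" else (185,285,210,285)
    t.append(cv2.resize(c["frame"][r[2]:r[3],r[0]:r[1]],(400,300),interpolation=cv2.INTER_CUBIC))
cv2.imwrite("pics/p7.png",np.hstack(t))
E
```

```text
t 11.85 jig xy -0.7 -72.6 z 12.92 toolyaw err -0.04 Fjig -0.68 0.49 0.27 Tz [ 0.  0. -1.]
```

View pics/p7.png

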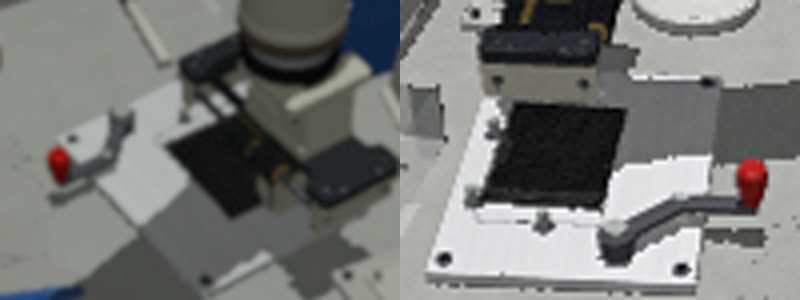

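The panel is on its way but still roughly 10 mm short of the side pin at (543,222). The fingertip is thinner than I assumed, so I'll continue.

Request:
{"op": "step_arm", "data": {
  "rows": [
    [[0,0,0],[0,1.5,0],1],
    [[0,0,0],[0,1.5,0],1],
    [[0,0,0],[0,1.5,0],1],
    [[0,0,0],[0,1,0],1],
    [[0,0,0],[0,0,0],1]
  ]
}}

```text
time_s: 12.45
ee_pos: [0.5975, 0.1638, 0.0129]
eef_rot: [-0.075, 0.997, 0.0, -0.0]
ft_force: [-0.2, 0.2, 0.5]
finger_gap: 0.0009
```

Request:
{"op": "step_arm", "data": {
  "rows": [
    [[0,0,0],[0,1,0],1],
    [[0,0,0],[0,1,0],1],
    [[0,0,0],[0,0,0],1]
  ]
}}

```text
time_s: 12.75
ee_pos: [0.5973, 0.1656, 0.0129]
eef_rot: [-0.075, 0.997, 0.0, -0.0]
ft_force: [-0.1, -0.6, 0.8]
finger_gap: 0.0002
```

```bash
python3 st.py
```

```text
t 12.75 jig xy -0.8 -65.0 z 12.9 toolyaw err -0.03 Fjig -0.2 -0.61 0.85 Tz [-0.e+00  1.e-04 -1.e+00]
```

Request:
{"op": "step_arm", "data": {
  "rows": [
    [[0,0,0],[0,1,0],1],
    [[0,0,0],[0,1,0],1],
    [[0,0,0],[0,0,0],1]
  ]
}}

```text
time_s: 13.05
ee_pos: [0.597, 0.1676, 0.0129]
eef_rot: [-0.075, 0.997, 0.0, 0.0]
ft_force: [0.0, -0.6, 0.2]
finger_gap: 0.0001
```

```bash
python3 st.py
```

```text
t 13.05 jig xy -0.7 -62.9 z 12.94 toolyaw err -0.03 Fjig -0.05 -0.57 0.23 Tz [ 0.e+00  2.e-04 -1.e+00]
```

Request:
{"op": "step_arm", "data": {
  "rows": [
    [[0,0,0],[0,1,0],1],
    [[0,0,0],[0,1,0],1],
    [[0,0,0],[0,0,0],1]
  ]
}}

```text
time_s: 13.35
ee_pos: [0.5967, 0.1696, 0.0129]
eef_rot: [-0.075, 0.997, 0.0, 0.0]
ft_force: [-0.1, -0.2, 0.7]
finger_gap: 0.0004
```

```bash
python3 st.py;  python3 - <<'E'
from m import *
c,P,f,M=cam("side"); r=(185,285,210,285)
cv2.imwrite("pics/p8.png",cv2.resize(c["frame"][r[2]:r[3],r[0]:r[1]],(600,450),interpolation=cv2.INTER_CUBIC))
E
```

```text
t 13.35 jig xy -0.7 -60.9 z 12.94 toolyaw err -0.02 Fjig -0.1 -0.2 0.66 Tz [ 0.e+00  2.e-04 -1.e+00]
```

View pics/p8.png

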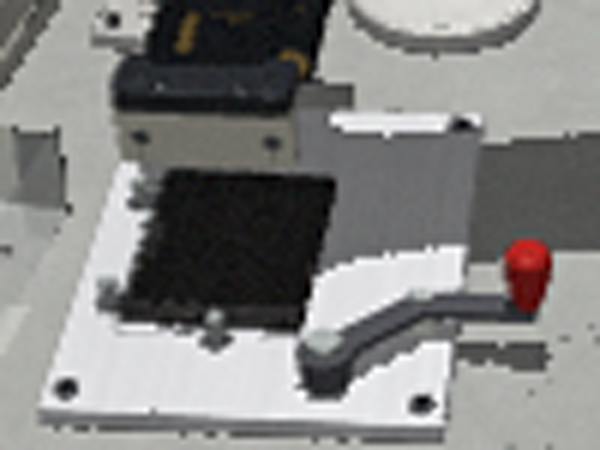

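The panel's left edge is now right at the side pin (215,330), and the back pins are at (108,295) and (142,195). I'll press very gently until contact.

Request:
{"op": "step_arm", "data": {
  "rows": [
    [[0,0,0],[0,0.5,0],1],
    [[0,0,0],[0,0.5,0],1],
    [[0,0,0],[0,0,0],1]
  ]
}}

```text
time_s: 13.7
ee_pos: [0.5965, 0.1704, 0.0129]
eef_rot: [-0.075, 0.997, 0.0, -0.0]
ft_force: [0.7, -0.7, 0.6]
finger_gap: 0.0004
```

Request:
{"op": "step_arm", "data": {
  "rows": [
    [[0,0,0],[0,0.5,0],1],
    [[0,0,0],[0,0.5,0],1],
    [[0,0,0],[0,0,0],1]
  ]
}}

```text
time_s: 14.0
ee_pos: [0.5964, 0.1714, 0.0129]
eef_rot: [-0.075, 0.997, 0.0, -0.0]
ft_force: [-1.0, -1.5, 0.1]
finger_gap: 0.0007
```

```bash
python3 st.py
```

```text
t 14.0 jig xy -0.8 -59.1 z 12.92 toolyaw err -0.03 Fjig -1.17 -1.36 0.07 Tz [-0.e+00  1.e-04 -1.e+00]
```

Request:
{"op": "step_arm", "data": {
  "rows": [
    [[0,0,0],[0,0.5,0],1],
    [[0,0,0],[0,0.5,0],1],
    [[0,0,0],[0,0,0],1]
  ]
}}

```text
time_s: 14.3
ee_pos: [0.5962, 0.1724, 0.0129]
eef_rot: [-0.075, 0.997, 0.0, -0.0]
ft_force: [0.4, -0.1, -0.0]
finger_gap: 0.0004
```

```bash
python3 st.py
```

```text
t 14.3 jig xy -0.7 -58.1 z 12.91 toolyaw err -0.03 Fjig 0.43 -0.12 -0.01 Tz [-0.  0. -1.]
```

Request:
{"op": "step_arm", "data": {
  "rows": [
    [[0,0,0],[0,0.5,0],1],
    [[0,0,0],[0,0.5,0],1],
    [[0,0,0],[0,0,0],1],
    [[0,0,0],[0,0,0],1]
  ]
}}

```text
time_s: 14.7
ee_pos: [0.5962, 0.1727, 0.0129]
eef_rot: [-0.074, 0.997, -0.0, -0.0]
ft_force: [0.7, -3.3, -0.2]
finger_gap: 0.0005
```

```bash
python3 st.py
```

```text
t 14.7 jig xy -0.7 -57.8 z 12.9 toolyaw err -0.07 Fjig 0.17 -3.4 -0.16 Tz [ 0.e+00 -6.e-04 -1.e+00]
```

Request:
{"op": "step_arm", "data": {
  "rows": [
    [[0,0,0],[0,0.5,0],1],
    [[0,0,0],[0,0,0],1],
    [[0,0,0],[0,0,0],1]
  ]
}}

```text
time_s: 15.0
ee_pos: [0.5962, 0.1729, 0.0129]
eef_rot: [-0.074, 0.997, -0.0, -0.0]
ft_force: [0.6, -4.7, 1.4]
finger_gap: 0.0002
```

```bash
python3 st.py
```

```text
t 15.0 jig xy -0.7 -57.6 z 12.88 toolyaw err -0.07 Fjig -0.07 -4.74 1.38 Tz [-0.e+00 -9.e-04 -1.e+00]
```

The panel is against the side pin at about 4.7 N. Backing off and measuring.

Request:
{"op": "step_arm", "data": {
  "rows": [
    [[0,0,0],[0,-5,0],1],
    [[0,0,0],[0,-15,0],1],
    [[0,0,0],[0,-10,-20],1],
    [[0,0,0],[0,0,-45],1],
    [[0,0,0],[0,0,-45],1],
    [[0,0,0],[0,10,-45],1],
    [[0,0,0],[0,25,-45],1],
    [[0,0,0],[0,25,-45],1],
    [[0,0,0],[-10,25,-45],1],
    [[0,0,0],[0,0,0],1],
    [[0,0,0],[0,0,0],1]
  ]
}}

```text
time_s: 16.1
ee_pos: [0.598, 0.228, 0.2995]
eef_rot: [-0.076, 0.997, 0.001, 0.001]
ft_force: [0.3, -0.6, -1.6]
finger_gap: 0.0003
```

```bash
python3 st.py
python3 - <<'E'
from m import *
J=np.load("J.npy"); c,P,f,M=cam("wrist"); print(panel(c,J))
cv2.imwrite("pics/r9.png",cv2.resize(rectify(c,J,18.),None,fx=.87,fy=.87))
E
```

```text
t 16.1 jig xy 9.3 -3.3 z 299.54 toolyaw err 0.07 Fjig 0.18 -0.66 -1.62 Tz [ 0.0025  0.0016 -1.    ]
{'x': -1.4575602213541714, 'y': 1.2257283528645786, 'yaw': -1.4086285829544067, 'size': (101.5731201171875, 80.15882873535156)}
```

View pics/r9.png

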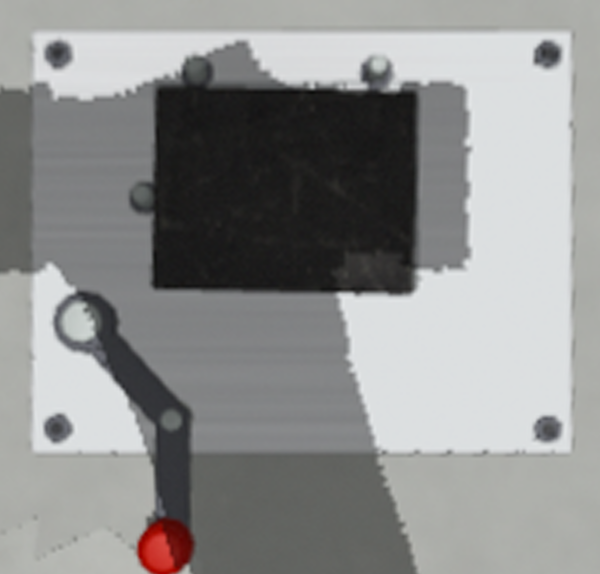

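The panel is within about 1.5 mm and 1.4° of home, with the left edge on the side pin. One gentle front push to square it on the back pins.

Request:
{"op": "step_arm", "data": {
  "rows": [
    [[0,0,0],[47,-3,0],1],
    [[0,0,0],[47,-3,0],1],
    [[0,0,0],[0,0,45],1],
    [[0,0,0],[0,0,45],1],
    [[0,0,0],[0,0,45],1],
    [[0,0,0],[0,0,45],1],
    [[0,0,0],[0,0,45],1],
    [[0,0,0],[0,0,35],1],
    [[0,0,0],[0,0,15],1],
    [[0,0,0],[0,0,9],1],
    [[0,0,0],[0,0,0],1],
    [[0,0,0],[0,0,0],1]
  ]
}}

```text
time_s: 17.35
ee_pos: [0.5067, 0.2074, 0.0154]
eef_rot: [-0.074, 0.997, 0.0, 0.001]
ft_force: [-0.0, 0.1, -0.0]
finger_gap: 0.0005
```

```bash
python3 st.py
```

```text
t 17.35 jig xy -84.1 -10.1 z 15.44 toolyaw err -0.06 Fjig 0.01 0.13 -0.04 Tz [ 1.9e-03  8.0e-04 -1.0e+00]
```

Request:
{"op": "step_arm", "data": {
  "rows": [
    [[0,0,0],[-5,0,1],1],
    [[0,0,0],[-5,0,0],1],
    [[0,0,0],[-5,0,0],1],
    [[0,0,0],[-5,0,0],1],
    [[0,0,0],[-4,0,0],1],
    [[0,0,0],[-3,0,0],1],
    [[0,0,0],[-2,0,0],1],
    [[0,0,0],[-1,0,0],1],
    [[0,0,0],[-1,0,0],1],
    [[0,0,0],[-1,0,0],1],
    [[0,0,0],[0,0,0],1]
  ]
}}

```text
time_s: 18.45
ee_pos: [0.5373, 0.2119, 0.0132]
eef_rot: [-0.075, 0.997, 0.0, -0.0]
ft_force: [-1.1, 0.1, 0.5]
finger_gap: 0.0005
```

```bash
python3 st.py
```

```text
t 18.45 jig xy -53.1 -10.2 z 13.23 toolyaw err -0.04 Fjig -1.07 0.28 0.53 Tz [-0.  0. -1.]
```

Request:
{"op": "step_arm", "data": {
  "rows": [
    [[0,0,0],[-0.5,0,0],1],
    [[0,0,0],[-0.5,0,0],1],
    [[0,0,0],[0,0,0],1]
  ]
}}

```text
time_s: 18.75
ee_pos: [0.5381, 0.212, 0.0132]
eef_rot: [-0.075, 0.997, -0.0, -0.0]
ft_force: [-0.5, -0.6, 0.7]
finger_gap: 0.0002
```

```bash
python3 st.py
```

```text
t 18.75 jig xy -52.3 -10.2 z 13.21 toolyaw err -0.04 Fjig -0.58 -0.56 0.71 Tz [-3.e-04 -1.e-04 -1.e+00]
```

Request:
{"op": "step_arm", "data": {
  "rows": [
    [[0,0,0],[-0.5,0,0],1],
    [[0,0,0],[-0.5,0,0],1],
    [[0,0,0],[0,0,0],1]
  ]
}}

```text
time_s: 19.05
ee_pos: [0.5389, 0.2119, 0.0132]
eef_rot: [-0.075, 0.997, -0.0, -0.0]
ft_force: [-1.2, -0.2, 0.5]
finger_gap: 0.0003
```

Request:
{"op": "step_arm", "data": {
  "rows": [
    [[0,0,0],[-0.5,0,0],1],
    [[0,0,0],[0,0,0],1],
    [[0,0,0],[0,0,0],1]
  ]
}}

```text
time_s: 19.35
ee_pos: [0.5399, 0.2123, 0.0132]
eef_rot: [-0.075, 0.997, 0.0, 0.0]
ft_force: [-1.5, -0.8, 0.4]
finger_gap: 0.0002
```

```bash
python3 st.py
```

```text
t 19.35 jig xy -50.5 -10.2 z 13.21 toolyaw err -0.04 Fjig -1.58 -0.53 0.39 Tz [ 2.e-04  1.e-04 -1.e+00]
```

Request:
{"op": "step_arm", "data": {
  "rows": [
    [[0,0,0],[-0.5,0,0],1],
    [[0,0,0],[-0.5,0,0],1],
    [[0,0,0],[0,0,0],1]
  ]
}}

```text
time_s: 19.65
ee_pos: [0.5407, 0.2123, 0.0132]
eef_rot: [-0.075, 0.997, -0.0, -0.0]
ft_force: [-1.0, -0.8, -0.1]
finger_gap: 0.0006
```

```bash
python3 st.py
```

```text
t 19.65 jig xy -49.7 -10.3 z 13.2 toolyaw err -0.05 Fjig -1.15 -0.68 -0.05 Tz [-1.e-04 -1.e-04 -1.e+00]
```

Request:
{"op": "step_arm", "data": {
  "rows": [
    [[0,0,0],[-0.5,0,0],1],
    [[0,0,0],[0,0,0],1],
    [[0,0,0],[0,0,0],1]
  ]
}}

```text
time_s: 19.95
ee_pos: [0.5412, 0.2124, 0.0132]
eef_rot: [-0.075, 0.997, -0.0, -0.0]
ft_force: [-1.1, -0.7, -0.3]
finger_gap: 0.0005
```

```bash
python3 st.py
```

```text
t 19.95 jig xy -49.2 -10.3 z 13.19 toolyaw err -0.04 Fjig -1.18 -0.49 -0.32 Tz [-1.e-04 -1.e-04 -1.e+00]
```

Request:
{"op": "step_arm", "data": {
  "rows": [
    [[0,0,0],[-0.5,0,0],1],
    [[0,0,0],[-0.5,0,0],1],
    [[0,0,0],[0,0,0],1],
    [[0,0,0],[0,0,0],1]
  ]
}}

```text
time_s: 20.35
ee_pos: [0.5414, 0.2124, 0.0131]
eef_rot: [-0.075, 0.997, -0.0, -0.001]
ft_force: [-4.8, -2.2, 2.9]
finger_gap: 0.0005
```

```bash
python3 st.py
```

```text
t 20.35 jig xy -49.0 -10.3 z 13.09 toolyaw err -0.03 Fjig -5.04 -1.47 2.93 Tz [-1.4e-03 -5.0e-04 -1.0e+00]
```

Firm contact at x = -49.0 with 5 N, so it is seated. Backing off to verify and to locate the knob.

Request:
{"op": "step_arm", "data": {
  "rows": [
    [[0,0,0],[5,0,0],1],
    [[0,0,0],[20,0,0],1],
    [[0,0,0],[15,0,-20],1],
    [[0,0,0],[0,0,-45],1],
    [[0,0,0],[0,0,-45],1],
    [[0,0,0],[-20,0,-45],1],
    [[0,0,0],[-40,0,-45],1],
    [[0,0,0],[-40,0,-45],1],
    [[0,0,0],[0,0,-45],1],
    [[0,0,0],[0,0,0],1],
    [[0,0,0],[0,0,0],1]
  ]
}}

```text
time_s: 21.45
ee_pos: [0.5894, 0.2204, 0.2897]
eef_rot: [-0.075, 0.997, 0.001, 0.002]
ft_force: [-0.9, -0.4, -0.9]
finger_gap: 0.0005
```

```bash
cat > lv.py <<'E'
from m import *
J=np.load("J.npy"); c,P,f,M=cam("wrist"); print(panel(c,J))
cv2.imwrite("pics/last.png",cv2.resize(rectify(c,J,18.),None,fx=.87,fy=.87))
im=rectify(c,J,56.5,x0=-170).astype(int); m=(im[...,2]>90)&(im[...,1]<60)
v,u=np.nonzero(m); k=cv2.minEnclosingCircle(np.c_[u,v].astype(np.float32)); 
kx,ky=70-np.median(v)/3,110-np.median(u)/3
print("knob",kx,ky,"circ",70-k[0][1]/3,110-k[0][0]/3,k[1]/3,"lever",(np.arctan2(ky-76,kx+54)-np.arctan2(-27,-83))%6.283)
print(get_state()["qpos"].round(2))
E
python3 st.py; python3 lv.py
```

```text
t 21.45 jig xy -0.3 -9.6 z 289.75 toolyaw err -0.03 Fjig -0.97 -0.27 -0.91 Tz [ 0.0047  0.002  -1.    ]
{'x': -0.015045166015625, 'y': 1.6116129557291714, 'yaw': 0.6740341186523438, 'size': (101.70277913411458, 78.6220194498698)}
knob -134.33333333333334 44.16666666666667 circ -133.68231201171875 42.31629943847656 9.739219665527344 lever 0.06277858815857762
[-0.2   0.39 -0.27  1.54  0.11  1.22  1.23]
```

The panel measures (0.0, 1.6) mm, +0.7°, so it is seated; the y value carries a camera bias, because the side pin stops it. The lever is at about 0.06. Now I turn the tool by 40° and go behind the knob.

Request:
{"op": "step_arm", "data": {
  "rows": [
    [[0,0,8],[0,0,0],1],
    [[0,0,8],[0,0,0],1],
    [[0,0,8],[0,0,0],1],
    [[0,0,8],[0,0,0],1],
    [[0,0,8],[0,0,0],1],
    [[0,0,0],[0,0,0],1],
    [[0,0,0],[42,-11,0],1],
    [[0,0,0],[43,-11,0],1],
    [[0,0,0],[43,-11,0],1],
    [[0,0,0],[42,-10,0],1],
    [[0,0,0],[0,0,0],1],
    [[0,0,0],[0,0,0],1]
  ]
}}

```text
time_s: 22.7
ee_pos: [0.4198, 0.2718, 0.2877]
eef_rot: [0.268, 0.963, -0.0, 0.0]
ft_force: [0.5, -0.6, 0.8]
finger_gap: 0.0002
```

```bash
python3 st.py
```

```text
t 22.7 jig xy -160.4 66.5 z 287.65 toolyaw err -39.74 Fjig 0.41 -0.66 0.75 Tz [ 3.e-04 -5.e-04 -1.e+00]
```

Request:
{"op": "step_arm", "data": {
  "rows": [
    [[0,0,0],[0,0,45],1],
    [[0,0,0],[0,0,45],1],
    [[0,0,0],[0,0,45],1],
    [[0,0,0],[0,0,45],1],
    [[0,0,0],[0,0,40],1],
    [[0,0,0],[0,0,25],1],
    [[0,0,0],[0,0,6],1],
    [[0,0,0],[0,0,0],1],
    [[0,0,0],[0,0,0],1]
  ]
}}

```text
time_s: 23.6
ee_pos: [0.422, 0.2718, 0.0379]
eef_rot: [0.271, 0.963, 0.001, 0.001]
ft_force: [-0.1, 0.8, 0.0]
finger_gap: 0.0003
```

```bash
python3 st.py
cat > arc.py <<'E'
from m import *
J=np.load("J.npy"); s=get_state(); p=J[:2]; T=R.from_quat(s["eef_rot"]).as_matrix()
a=J[2]; W=np.array([[np.cos(a),-np.sin(a)],[np.sin(a),np.cos(a)]])
Tj=W.T@T[:2,:2]; cur=W.T@(s["ee_pos"][:2]*1000-p); n=-Tj[:,0]
C=lambda f:np.array([-54,76])+R.from_euler("z",f).as_matrix()[:2,:2]@np.array([-83,-27.])-n*19.5
d=cur-(C(0)+n*0); prev=cur
for f in np.r_[.06,np.arange(.1,1.16,.05)]:
    q=C(f); print(round(f,2),"tool step",(Tj.T@(q-prev)).round(1),"from now",(Tj.T@(q-cur)).round(1)); prev=q
E
python3 arc.py
```

```text
t 23.6 jig xy -158.1 66.3 z 37.91 toolyaw err -40.05 Fjig 0.04 0.82 0.03 Tz [ 1.6e-03  9.0e-04 -1.0e+00]
0.06 tool step [-12.3  -2.3] from now [-12.3  -2.3]
0.1 tool step [-3.1 -1.6] from now [-15.4  -3.9]
0.15 tool step [-4.  -1.8] from now [-19.4  -5.7]
0.2 tool step [-4.  -1.6] from now [-23.4  -7.3]
0.25 tool step [-4.1 -1.4] from now [-27.6  -8.7]
0.3 tool step [-4.2 -1.2] from now [-31.8 -10. ]
0.35 tool step [-4.2 -1. ] from now [-36. -11.]
0.4 tool step [-4.3 -0.8] from now [-40.3 -11.8]
0.45 tool step [-4.3 -0.6] from now [-44.6 -12.3]
0.5 tool step [-4.3 -0.4] from now [-49.  -12.7]
0.55 tool step [-4.4 -0.1] from now [-53.3 -12.8]
0.6 tool step [-4.4  0.1] from now [-57.7 -12.8]
0.65 tool step [-4.4  0.3] from now [-62.1 -12.5]
0.7 tool step [-4.3  0.5] from now [-66.4 -11.9]
0.75 tool step [-4.3  0.7] from now [-70.7 -11.2]
0.8 tool step [-4.3  0.9] from now [-75.  -10.3]
0.85 tool step [-4.2  1.2] from now [-79.2  -9.1]
0.9 tool step [-4.1  1.4] from now [-83.3  -7.8]
0.95 tool step [-4.1  1.6] from now [-87.4  -6.2]
1.0 tool step [-4.   1.8] from now [-91.4  -4.4]
1.05 tool step [-3.9  2. ] from now [-95.3  -2.5]
1.1 tool step [-3.8  2.2] from now [-99.1  -0.3]
1.15 tool step [-3.7  2.3] from now [-102.7    2.1]
```

Request:
{"op": "step_arm", "data": {
  "rows": [
    [[0,0,0],[-4,-1,0],1],
    [[0,0,0],[-4,-1,0],1],
    [[0,0,0],[-2,0,0],1],
    [[0,0,0],[-2,0,0],1],
    [[0,0,0],[-2,-1,0],1],
    [[0,0,0],[-2,-1,0],1],
    [[0,0,0],[-2,-1,0],1],
    [[0,0,0],[-2,-1,0],1],
    [[0,0,0],[-2,-1,0],1],
    [[0,0,0],[-2,-0.5,0],1],
    [[0,0,0],[-2,-0.5,0],1]
  ]
}}

```text
time_s: 24.7
ee_pos: [0.438, 0.2505, 0.0367]
eef_rot: [0.271, 0.963, -0.001, -0.001]
ft_force: [-3.4, 0.1, 1.6]
finger_gap: 0.0002
```

```bash
python3 st.py
```

```text
t 24.7 jig xy -145.5 42.8 z 36.72 toolyaw err -40.04 Fjig -3.38 0.62 1.55 Tz [-1.4e-03 -9.0e-04 -1.0e+00]
```

Request:
{"op": "step_arm", "data": {
  "rows": [
    [[0,0,0],[-2,-0.5,0],1],
    [[0,0,0],[-2,-0.5,0],1],
    [[0,0,0],[-2,-0.5,0],1],
    [[0,0,0],[-2,-0.5,0],1],
    [[0,0,0],[-2,-0.5,0],1],
    [[0,0,0],[-2,-0.5,0],1],
    [[0,0,0],[-2,-0.5,0],1]
  ]
}}

```text
time_s: 25.4
ee_pos: [0.449, 0.2408, 0.037]
eef_rot: [0.271, 0.963, 0.0, 0.0]
ft_force: [-2.3, -1.1, -0.4]
finger_gap: 0.0007
```

```bash
python3 st.py; python3 arc.py | head -1
```

```text
t 25.4 jig xy -136.1 31.5 z 36.97 toolyaw err -40.04 Fjig -2.43 -0.75 -0.41 Tz [ 1.e-04  1.e-04 -1.e+00]
0.06 tool step [26.9 10.2] from now [26.9 10.2]
```

The knob is moving, with about 2.5 N on the finger, and the lever is at roughly 0.39. Continuing along the arc.

Request:
{"op": "step_arm", "data": {
  "rows": [
    [[0,0,0],[-3,-0.2,0],1],
    [[0,0,0],[-3,-0.1,0],1],
    [[0,0,0],[-3,0,0],1],
    [[0,0,0],[-3,0,0],1],
    [[0,0,0],[-3,0.1,0],1],
    [[0,0,0],[-3,0.2,0],1],
    [[0,0,0],[-3,0.3,0],1],
    [[0,0,0],[-3,0.4,0],1],
    [[0,0,0],[-3,0.5,0],1],
    [[0,0,0],[-3,0.6,0],1],
    [[0,0,0],[-3,0.7,0],1]
  ]
}}

```text
time_s: 26.5
ee_pos: [0.4785, 0.2257, 0.037]
eef_rot: [0.271, 0.963, -0.0, -0.0]
ft_force: [-1.9, -0.5, -0.2]
finger_gap: 0.0007
```

```bash
python3 st.py; python3 arc.py | tail -6
```

```text
t 26.5 jig xy -109.2 12.2 z 36.98 toolyaw err -40.04 Fjig -1.98 -0.2 -0.22 Tz [-0. -0. -1.]
0.9 tool step [-4.1  1.4] from now [-11.    2.2]
0.95 tool step [-4.1  1.6] from now [-15.1   3.7]
1.0 tool step [-4.   1.8] from now [-19.1   5.5]
1.05 tool step [-3.9  2. ] from now [-23.    7.5]
1.1 tool step [-3.8  2.2] from now [-26.8   9.6]
1.15 tool step [-3.7  2.3] from now [-30.5  12. ]
```

Request:
{"op": "step_arm", "data": {
  "rows": [
    [[0,0,0],[-2,0.3,0],1],
    [[0,0,0],[-2,0.4,0],1],
    [[0,0,0],[-2,0.5,0],1],
    [[0,0,0],[-2,0.6,0],1],
    [[0,0,0],[-2,0.6,0],1],
    [[0,0,0],[-2,0.7,0],1],
    [[0,0,0],[-1.5,0.6,0],1],
    [[0,0,0],[0,0,0],1]
  ]
}}

```text
time_s: 27.3
ee_pos: [0.4922, 0.2219, 0.0371]
eef_rot: [0.271, 0.963, 0.0, 0.0]
ft_force: [-0.9, -0.2, 0.7]
finger_gap: 0.0004
```

```bash
python3 st.py; python3 arc.py | tail -6
```

```text
t 27.3 jig xy -96.2 6.4 z 37.06 toolyaw err -40.05 Fjig -0.94 -0.04 0.7 Tz [ 6.e-04  3.e-04 -1.e+00]
0.9 tool step [-4.1  1.4] from now [ 2.6 -1.8]
0.95 tool step [-4.1  1.6] from now [-1.4 -0.2]
1.0 tool step [-4.   1.8] from now [-5.4  1.5]
1.05 tool step [-3.9  2. ] from now [-9.3  3.5]
1.1 tool step [-3.8  2.2] from now [-13.1   5.7]
1.15 tool step [-3.7  2.3] from now [-16.8   8. ]
```

Request:
{"op": "step_arm", "data": {
  "rows": [
    [[0,0,0],[-1,0.4,0],1],
    [[0,0,0],[-1,0.4,0],1],
    [[0,0,0],[-1,0.4,0],1],
    [[0,0,0],[0,0,0],1]
  ]
}}

```text
time_s: 27.7
ee_pos: [0.4951, 0.2214, 0.037]
eef_rot: [0.271, 0.963, 0.0, 0.0]
ft_force: [-2.0, 0.3, -1.0]
finger_gap: 0.0005
```

```bash
python3 st.py
```

```text
t 27.7 jig xy -93.4 5.4 z 37.02 toolyaw err -40.05 Fjig -1.88 0.63 -1.01 Tz [ 2.e-04  1.e-04 -1.e+00]
```

Request:
{"op": "step_arm", "data": {
  "rows": [
    [[0,0,0],[-1,0.5,0],1],
    [[0,0,0],[-1,0.5,0],1],
    [[0,0,0],[0,0,0],1]
  ]
}}

```text
time_s: 28.0
ee_pos: [0.4973, 0.2211, 0.037]
eef_rot: [0.271, 0.963, 0.0, 0.0]
ft_force: [-1.0, 0.3, -1.5]
finger_gap: 0.0005
```

Request:
{"op": "step_arm", "data": {
  "rows": [
    [[0,0,0],[-1,0.5,0],1],
    [[0,0,0],[-1,0.5,0],1],
    [[0,0,0],[0,0,0],1]
  ]
}}

```text
time_s: 28.3
ee_pos: [0.4995, 0.2209, 0.037]
eef_rot: [0.271, 0.963, -0.0, 0.0]
ft_force: [-1.2, -0.8, 0.1]
finger_gap: 0.0005
```

```bash
python3 st.py; python3 arc.py | tail -4
```

```text
t 28.3 jig xy -89.1 4.3 z 36.96 toolyaw err -40.05 Fjig -1.29 -0.64 0.11 Tz [ 1.e-04 -0.e+00 -1.e+00]
1.0 tool step [-4.   1.8] from now [ 1.3 -1.4]
1.05 tool step [-3.9  2. ] from now [-2.5  0.6]
1.1 tool step [-3.8  2.2] from now [-6.3  2.7]
1.15 tool step [-3.7  2.3] from now [-10.    5.1]
```

Request:
{"op": "step_arm", "data": {
  "rows": [
    [[0,0,0],[-1,0.5,0],1],
    [[0,0,0],[0,0,0],1],
    [[0,0,0],[0,0,0],1]
  ]
}}

```text
time_s: 28.6
ee_pos: [0.5006, 0.221, 0.037]
eef_rot: [0.271, 0.963, 0.0, 0.0]
ft_force: [-1.2, -0.2, 0.4]
finger_gap: 0.0006
```

```bash
python3 st.py; python3 arc.py | tail -4
```

```text
t 28.6 jig xy -88.0 4.2 z 37.01 toolyaw err -40.04 Fjig -1.17 -0.01 0.44 Tz [ 3.e-04  2.e-04 -1.e+00]
1.0 tool step [-4.   1.8] from now [ 2.3 -2. ]
1.05 tool step [-3.9  2. ] from now [-1.6 -0.1]
1.1 tool step [-3.8  2.2] from now [-5.4  2.1]
1.15 tool step [-3.7  2.3] from now [-9.1  4.4]
```

Request:
{"op": "step_arm", "data": {
  "rows": [
    [[0,0,0],[-1,0.5,0],1],
    [[0,0,0],[0,0,0],1],
    [[0,0,0],[0,0,0],1]
  ]
}}

```text
time_s: 28.9
ee_pos: [0.5017, 0.2208, 0.037]
eef_rot: [0.271, 0.963, 0.0, 0.0]
ft_force: [-1.3, 0.4, -0.5]
finger_gap: 0.0005
```

Request:
{"op": "step_arm", "data": {
  "rows": [
    [[0,0,0],[-1,0.5,0],1],
    [[0,0,0],[0,0,0],1],
    [[0,0,0],[0,0,0],1]
  ]
}}

```text
time_s: 29.2
ee_pos: [0.5028, 0.2207, 0.037]
eef_rot: [0.271, 0.963, 0.0, 0.0]
ft_force: [-1.3, 0.2, -0.2]
finger_gap: 0.0002
```

```bash
python3 st.py; python3 arc.py | tail -4
```

```text
t 29.2 jig xy -85.9 3.7 z 37.03 toolyaw err -40.04 Fjig -1.27 0.37 -0.17 Tz [ 2.e-04  1.e-04 -1.e+00]
1.0 tool step [-4.   1.8] from now [ 4.2 -3. ]
1.05 tool step [-3.9  2. ] from now [ 0.3 -1. ]
1.1 tool step [-3.8  2.2] from now [-3.4  1.2]
1.15 tool step [-3.7  2.3] from now [-7.1  3.5]
```

Request:
{"op": "step_arm", "data": {
  "rows": [
    [[0,0,0],[-1,0.5,0],1],
    [[0,0,0],[0,0,0],1],
    [[0,0,0],[0,0,0],1]
  ]
}}

```text
time_s: 29.5
ee_pos: [0.5037, 0.2206, 0.037]
eef_rot: [0.271, 0.963, 0.0, -0.0]
ft_force: [-1.7, -0.2, 1.1]
finger_gap: 0.0004
```

```bash
python3 st.py; python3 arc.py | tail -4
```

```text
t 29.5 jig xy -85.0 3.4 z 36.97 toolyaw err -40.04 Fjig -1.66 0.05 1.06 Tz [-1.e-04  1.e-04 -1.e+00]
1.0 tool step [-4.   1.8] from now [ 5.1 -3.4]
1.05 tool step [-3.9  2. ] from now [ 1.2 -1.4]
1.1 tool step [-3.8  2.2] from now [-2.6  0.8]
1.15 tool step [-3.7  2.3] from now [-6.3  3.1]
```

Request:
{"op": "step_arm", "data": {
  "rows": [
    [[0,0,0],[-0.8,0.4,0],1],
    [[0,0,0],[0,0,0],1],
    [[0,0,0],[0,0,0],1]
  ]
}}

```text
time_s: 29.8
ee_pos: [0.5044, 0.2205, 0.0369]
eef_rot: [0.271, 0.963, -0.0, -0.0]
ft_force: [-2.5, 0.5, 2.1]
finger_gap: 0.0003
```

```bash
python3 st.py
```

```text
t 29.8 jig xy -84.3 3.3 z 36.93 toolyaw err -40.04 Fjig -2.37 0.84 2.13 Tz [-4.e-04 -0.e+00 -1.e+00]
```

Request:
{"op": "step_arm", "data": {
  "rows": [
    [[0,0,0],[-0.8,0.4,0],1],
    [[0,0,0],[0,0,0],1],
    [[0,0,0],[0,0,0],1]
  ]
}}

```text
time_s: 30.1
ee_pos: [0.5048, 0.2205, 0.0368]
eef_rot: [0.271, 0.963, -0.0, -0.001]
ft_force: [-5.0, 0.9, 1.8]
finger_gap: 0.0003
```

```bash
python3 st.py
```

```text
t 30.1 jig xy -83.9 3.1 z 36.85 toolyaw err -40.03 Fjig -4.76 1.65 1.82 Tz [-1.2e-03 -2.0e-04 -1.0e+00]
```

The nose is bearing: force has risen to 5 N and movement has nearly stopped. A slight extra press, hold, then release.

Request:
{"op": "step_arm", "data": {
  "rows": [
    [[0,0,0],[-0.5,0.2,0],1],
    [[0,0,0],[0,0,0],1],
    [[0,0,0],[0,0,0],1],
    [[0,0,0],[0,0,0],1]
  ]
}}

```text
time_s: 30.5
ee_pos: [0.5051, 0.2205, 0.0368]
eef_rot: [0.271, 0.963, -0.0, -0.001]
ft_force: [-6.3, 0.5, 2.1]
finger_gap: 0.0006
```

```bash
python3 st.py
```

```text
t 30.5 jig xy -83.7 3.1 z 36.83 toolyaw err -40.01 Fjig -6.13 1.42 2.14 Tz [-1.6e-03 -3.0e-04 -1.0e+00]
```

Request:
{"op": "step_arm", "data": {
  "rows": [
    [[0,0,0],[0.5,0,0],1],
    [[0,0,0],[0.5,0,0],1],
    [[0,0,0],[1,0,0],1],
    [[0,0,0],[3,0,0],1],
    [[0,0,0],[10,0,0],1],
    [[0,0,0],[15,0,0],1],
    [[0,0,0],[10,0,-20],1],
    [[0,0,0],[0,0,-45],1],
    [[0,0,0],[0,0,-45],1],
    [[0,0,0],[0,0,-45],1],
    [[0,0,0],[0,0,-45],1],
    [[0,0,0],[0,0,-45],1]
  ]
}}

```text
time_s: 31.7
ee_pos: [0.4707, 0.2421, 0.284]
eef_rot: [0.27, 0.963, 0.0, 0.0]
ft_force: [0.8, 0.6, 0.5]
finger_gap: 0.0006
```

Request:
{"op": "step_arm", "data": {
  "rows": [
    [[0,0,-8],[0,0,0],1],
    [[0,0,-8],[0,0,0],1],
    [[0,0,-8],[0,0,0],1],
    [[0,0,-8],[0,0,0],1],
    [[0,0,-8],[0,0,0],1],
    [[0,0,0],[-45,-10,0],1],
    [[0,0,0],[-45,-10,0],1],
    [[0,0,0],[-20,-5,0],1],
    [[0,0,0],[0,0,0],1],
    [[0,0,0],[0,0,0],1]
  ]
}}

```text
time_s: 32.7
ee_pos: [0.5832, 0.2339, 0.2813]
eef_rot: [-0.075, 0.997, 0.0, -0.001]
ft_force: [-0.6, 0.5, 0.4]
finger_gap: 0.0004
```

```bash
python3 st.py; python3 lv.py
```

```text
t 32.7 jig xy -4.4 4.7 z 281.35 toolyaw err 0.01 Fjig -0.46 0.61 0.38 Tz [-1.5e-03  2.0e-04 -1.0e+00]
{'x': -7.833323160807296, 'y': 10.499989827473954, 'yaw': -0.0, 'size': (118.99997965494792, 96.99997965494792)}
knob -69.33333333333334 -9.333333333333329 circ -68.91025797526041 -9.333333333333329 9.339289347330729 lever 1.0785017933854752
[-0.22  0.4  -0.27  1.55  0.11  1.21  1.21]
```

View pics/last.png

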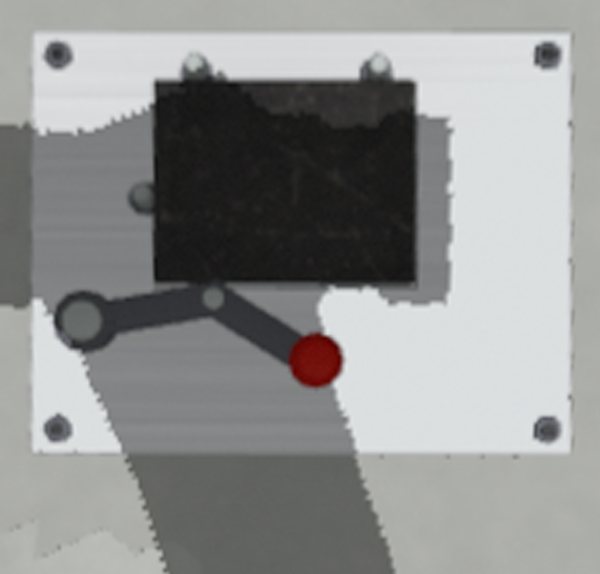

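The rectified view (left and right edges at u 154 and 416, top and bottom at v 80 and 282) shows the panel square at about (0.6, 0.8) mm. The nose bears on the front edge at (212,298), and the lever is at about 1.08. The automatic panel figure is invalid here because the lever merged into the mask. Handing in.

```bash
python3 -c "
from plant import finish_job; print(finish_job())"
```

```text
the job is handed in; nothing more can be done
None
```

I handed the job in at about 33 s of the 72 s allowed: the panel is seated against the three pins and the lever is holding it. `finish_job` gives no verdict, so this rests on my own checks.

**What I did:** I pushed the panel with the closed fingertips. The first front push took it to the back pins, where its corner caught on the side of the left pin. A side push took it to the side pin, and a second front push squared it. Then I pushed the knob round until the nose bore on the front edge, and withdrew. The wrist readings between moves stayed at about 6.5 N or less.

**Last checks:**
- **Panel:** the final picture shows it square to the jig, about (0.6, 0.8) mm from home by hand reading. The wrist measurement before closing the lever gave (0.0, 1.6) mm and 0.7°.
- **Lever:** at about 1.08 rad, with the nose visibly on the front edge and the arm clear of everything.
- **Bystanders:** I never took the fingers down near them and saw none disturbed, but I did not measure their positions again.

**Checks that failed or disagreed:**
- The automatic panel measurement failed on the last picture, because the lever merged into the dark area. The final panel figures are therefore read by hand.
- The nose force after release could not be measured. I infer it from the roughly 6 N push on the knob and the lever's stiff friction.
- The scene and side cameras disagreed by about 7 mm, so I relied on the wrist camera.
- I viewed 11 pictures, one over the budget.

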